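Apple into the respiration chamber

TASK

Set up a respiration run: lower the green apple, stem up, gently into the clear respiration chamber until its floor plate carries the apple, and let go there; apples bruise, so never knock it, press it hard on the plate or let it fall, and the plate's height differs from run to run. Then swing the chamber's lid over and press it down until the catch clicks and holds it shut. Leave the red, the yellow and the brown apple in their places in the tray and do not knock over the bottle or the beaker.

Things in the scene. Friction and masses are not known exactly. Their poses are not given: they have to be found in the camera images.
- apple_green: The green apple, the one to load; it stands stem up in one of the four compartments of a grey tray (240 x 240 x 18 mm, compartments 116 mm wide, floor 4 mm thick). 62 mm across at its widest (26 mm above its underside), 56 mm high plus a thin stem, flat-bottomed, about 120 g (it varies). Origin: centre of its underside; z points up through the stem.
- apple_red: A red apple of the same shape in another compartment; stays there. 62 mm across at its widest (26 mm above its underside), 56 mm high plus a thin stem, flat-bottomed, about 120 g (it varies). Origin: centre of its underside; z points up through the stem.
- apple_yellow: A yellow apple of the same shape in another compartment; stays there. 62 mm across at its widest (26 mm above its underside), 56 mm high plus a thin stem, flat-bottomed, about 120 g (it varies). Origin: centre of its underside; z points up through the stem.
- apple_russet: A brown russet apple of the same shape in another compartment; stays there. 62 mm across at its widest (26 mm above its underside), 56 mm high plus a thin stem, flat-bottomed, about 120 g (it varies). Origin: centre of its underside; z points up through the stem.
- chamber: The respiration chamber, fixed to the bench: an open-topped box with clear 5 mm walls, a blue rim and a white base, 160 (x) x 262 (y) x 155 mm high outside, 150 x 252 mm inside. Origin: centre of its underside; x points to the hinge side (away from the robot), y along its length, z up.
- chamber_mouth (a point): Centre of the chamber's open mouth, 155 mm above the bench. Below it lies a white perforated floor plate (142 x 242 mm) on soft springs (0.7 N/mm; it yields at most 7 mm, then it is hard) on a stack of green absorber cassettes. Depending on the stack the plate's top is 37 to 88 mm above the bench; that height is not reported.
- lid (a joint): Angle of the chamber's lid: 0 shut, 1.57 upright, at most 1.85; it starts open, 1.58 to 1.80. Let go before it has latched, it springs up to about 1.2. Pushing it down takes 2 to 3 N at the front edge; from about 0.07 a ball catch resists and gives way with a click under about 8 to 12 N at the tab; then the lid goes home to 0 and is held (about 4 N would reopen it).
- lid_hinge (a point): Middle of the lid's hinge line, which runs along chamber y through (80, 0, 155) mm in the chamber's frame. The lid is a clear panel in a blue frame, 160 mm from the hinge to its free edge, 262 mm wide; its outer face lies 8 mm outside the hinge line (163 mm above the bench when shut). Its axes turn with the lid.
- lid_tab (a point): Centre of the outer (upper, when shut) face of the blue finger tab, 22 x 80 x 8 mm, at the middle of the lid's free edge, 171 mm from the hinge line; with the lid shut it is at (-91, 0, 163) mm in the chamber's frame. Its z axis points out of the lid's outer face. A 27 mm tongue with the steel bead of the catch hangs under the tab.
- reagent_bottle: Amber glass reagent bottle with a blue cap, 56 mm across, 120 mm high, standing on the far side of the tray and the chamber; not to be knocked over. Origin: centre of its underside.
- beaker: Empty glass beaker, 70 mm across, 95 mm high, standing near the chamber; not to be knocked over. Origin: centre of its underside.
Mind the look-alikes: they are no part of the job. Several things look just like the apple_green: the one meant starts farthest from the robot's base.

How it is judged (in metres and radians):
On the way, in this order (a step that is already met when the one before it is completed fails the run):
1. the green apple stands released and at rest, stem up, on the chamber's floor plate (x of apple_green in the frame of chamber between -0.05 and 0.05 m and y of apple_green in the frame of chamber between -0.1 and 0.1 m and z of apple_green in the frame of chamber between 0.02 and 0.095 m and angle between apple_green's own z axis and vertical below 0.35 rad and linear speed of apple_green below 0.02 m/s and contact force between apple_green and the fingers below 0.05 N and contact force between apple_green and chamber above 0.4 N), for 0.2 s.
2. the lid has snapped shut (value of joint lid below 0.02 rad), for 0.2 s.
At the end, for the whole second after the job is handed in: The green apple stands at rest and released on the chamber's floor plate, stem within 20 degrees of upright, and the lid is latched shut (angle below 0.02 rad) with nothing holding it (all of step 1 and value of joint lid below 0.02 rad); the robot touches nothing.
It fails at once if the green apple met the chamber (plate, walls, rim or lid) with more than 8 N: knocked or pressed hard (contact force between apple_green and chamber above 8 N).
It fails at once if the green apple fell or was thrown: faster than 0.2 m/s with neither the fingers nor the chamber touching it (linear speed of apple_green above 0.2 m/s and contact force between apple_green and the fingers below 0.05 N and contact force between apple_green and chamber below 0.05 N).
It fails at once if the red, the yellow or the brown apple was moved more than 25 mm from its place (distance of any of apple_red, apple_yellow, apple_russet from where it was at the start of the episode above 0.025 m).
It fails at once if the bottle or the beaker was knocked over (angle between any of reagent_bottle, beaker's own z axis and vertical above 0.5 rad).
It also fails if it takes over 58 s, if anything falls off the work surface, if the arm or the gripper's body presses on something with over 40 N, if the wrist force passes 120 N, or if a joint passes its speed limit or range.

ROBOT

A 6-joint arm with a two-finger parallel gripper is mounted at the origin on the work surface. World frame = base frame: x ahead of the robot, y to its left, z up, the work surface at z = 0. Lengths are in mm, angles in rad, forces in N, time in s.
With the tool pointing down it reaches from about 350 to 975 mm from the base axis. Payload 7.1 kg.
Tool frame: the origin (TCP) lies midway between the tips of the shut fingers; the grasp point (between the pads) lies 19 mm behind it (ctrl.hold_point_z is the distance from the TCP to the grasp point, in mm); x points along the fingers, y is the direction in which the jaws open and shut, and the axes are right-handed (so a half turn about x gives the same grasp; the last joint's range is limited). The gripper opens to 88 mm and grips with 3 to 60 N. Pads are 20 mm wide; open, the fingers measure 115 mm over their backs; the gripper's body (75 mm by 178 mm) begins 61 mm behind the grasp point.
Start: joints at [-1.278, 0.423, 1.63, -0, 1.089, -0.019], TCP at [191.75, -594.842, 222.675] pointing down, gripper open.
Joint ranges: [-3, 3], [-0.9, 2.11], [0.09, 2.58], [-1.31, 4.45], [0.11, 2.69], [-2.54, 2.54]. Speed limits (rad/s): [2.39, 2.39, 3.01, 3.14, 3.14, 3.14].

INTERFACE

Orientations are given as a rotation vector (axis times angle).
In Python, from workcell import ctrl, get_image, calibration gives the robot as it stands.
- The arm moves only by the tool move_arm, never from a script. Its argument "rows" is a list of rows, each a list of 5 numbers: the shift along the world's x, y, z in mm, then the turn about the world's z in rad, then the closure, from -1 (fully open) to 1 (shut). In form: [[tx, ty, tz, roll, jaw], ...]. A call has 1 to 12 rows; each row is the pose to reach, as a shift and turn from the pose measured when the call began; what a row does not reach only later rows make up. A row lasts 1/8 s, in which the tool goes at most 62.5 mm and 10.7 degrees, less where a joint would pass 70% of its speed; a pose out of reach is approached as far as the arm can. A call with a gripper value outside its range is refused whole. The fingers move at their own pace and stop on an object; the grip force is fixed at half the most. Time passes only in rows, so rows that repeat a pose let the fingers close. It gives the time, the measured TCP pose, the force and the opening at its end, in the units of the state.
- ctrl.get_obs(): the state, without advancing time (a new reading comes with each control period).
- get_image(name): name is "side" or "top" or "wrist"; returns the picture (480x640x3 uint8, blue, green, red); there is no depth.
- calibration(name): a dict with "fx", "fy", "cx", "cy" (pixels), "D" ([k1, k2, p1, p2, k3] as OpenCV has them; the pictures are not rectified), "view" (4x4, takes a point from world to camera coordinates); the wrist camera has in their place "T_tool_cam" (4x4, takes a point from camera to tool coordinates, whose origin is the TCP and whose axes are the tool frame's). Camera axes: x right, y up, looking along -z (the intrinsics and any distortion apply to the point x, -y, -z); pixel columns grow to the right and rows downward; lengths in mm; the calibration is good to about 2 mm. A picture is of the moment at which its call begins: read the wrist's pose just before it. calibration takes no time and is no camera call.
- ctrl.close_job(): hands the job in, once; it reports no verdict.
The state is a dict: "t": time; "qpos": joint angles; "qvel": joint speeds; "joint_torque": joint torques, N m; "ee_pos": TCP position; "orientation": TCP orientation; "ft_force": force on the tool from outside, world axes, zero at the start; "moment": the same for the moment, N m; "width": finger opening in mm.
Only numpy, scipy, OpenCV 4.12 (cv2) and the standard library are available. Lean on these libraries where they do the work, as an engineer would, in place of code of your own. Each camera call takes 0.05 s, during which the arm holds its last target.

## Working session

There is one attempt and no reset: what is moved stays moved. The work goes in short steps, Python scripts to look and compute and a tool call to move; the robot and the scene stay as the last step left them, time stands still between calls to the robot, and variables do not carry over. Pictures are saved under pics/ and viewed, and the job is handed in when it is done.

Besides the shell and the picture viewer there is one more tool, called after ">>>" by a JSON object that holds its "api" and its "payload", one argument or row to a line. move_arm: Moves the arm, as the interface text tells. Its arguments: {"type":"object","properties":{"rows":{"type":"array"}},"required":["rows"]}

```bash
ls; mkdir -p pics
cat > h.py <<'E'
import numpy as np, cv2
from workcell import ctrl, get_image, calibration
def ray(name,u,v,obs=None):
    c=calibration(name)
    K=np.array([[c['fx'],0,c['cx']],[0,c['fy'],c['cy']],[0,0,1.]])
    p=cv2.undistortPoints(np.array([[[u,v]]],float),K,np.array(c['D'],float))[0,0]
    d=np.array([p[0],-p[1],-1.])
    if 'view' in c: T=np.linalg.inv(np.array(c['view']))
    else:
        obs=obs or ctrl.get_obs(); W=np.eye(4); W[:3,:3]=cv2.Rodrigues(np.array(obs['orientation'],float))[0]; W[:3,3]=obs['ee_pos']
        T=W@np.array(c['T_tool_cam'])
    return T[:3,3],T[:3,:3]@d
def onz(name,u,v,z,obs=None):
    o,d=ray(name,u,v,obs); return o+d*(z-o[2])/d[2]
def proj(name,P):
    c=calibration(name); K=np.array([[c['fx'],0,c['cx']],[0,c['fy'],c['cy']],[0,0,1.]])
    q=np.array(c['view'])@np.append(P,1.); q=np.array([[q[0],-q[1],-q[2]]])
    return cv2.projectPoints(q,np.zeros(3),np.zeros(3),K,np.array(c['D'],float))[0].ravel()
E
python3 - <<'E'
from h import *
print(ctrl.get_obs())
for n in('side','top','wrist'): cv2.imwrite(f'pics/{n}0.png',get_image(n))
for n in('side','top'):
  c=calibration(n); print(n,np.linalg.inv(np.array(c['view']))[:3,3].round(),c['fx'],c['D'])
E
```

```text
pics
{'t': 0.0, 'qpos': array([-1.27798081e+00,  4.23817242e-01,  1.63064928e+00, -3.98020767e-05,
        1.08856255e+00, -1.90262538e-02]), 'qvel': array([-0.00137582, -0.00243171,  0.00075014, -0.00014556, -0.00026387,
        0.00177107]), 'joint_torque': array([-2.74030499e-03, -5.44636381e+01, -2.73669434e+01,  6.42795372e-02,
        2.28550297e-02, -8.41209248e-05]), 'ee_pos': array([ 191.60546828, -594.35741781,  221.93241166]), 'orientation': array([ 2.05353634,  0.3243408 , -2.05401647]), 'ft_force': array([-0.03075506, -0.57182179,  0.3344074 ]), 'moment': array([ 0.02340402,  0.03682495, -0.00054542]), 'width': 88.07495473886142}
side [ 133.  718. 1004.] 524.5313540230536 [0.04431951 0.         0.         0.         0.        ]
top [ 437.   57. 1069.] 469.5645516141689 [-0.00128252  0.          0.          0.          0.        ]
```

View pics/side0.png

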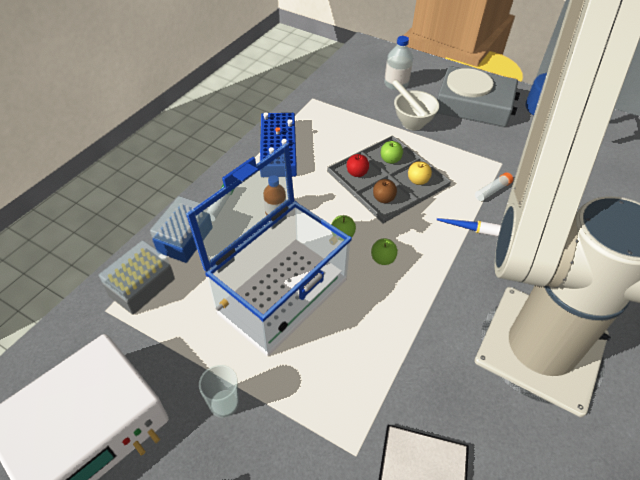

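View pics/top0.png

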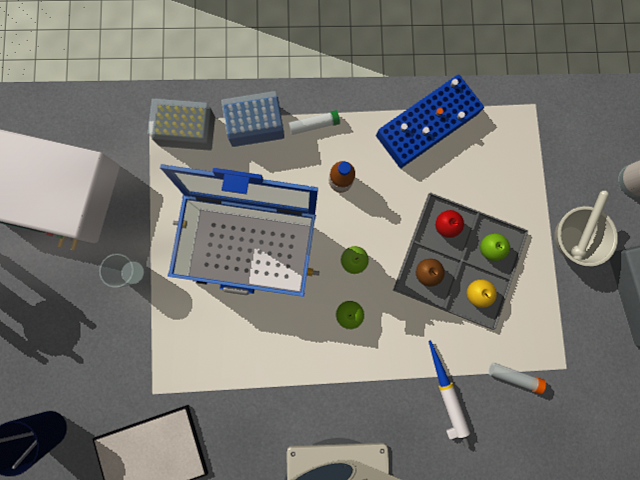

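View pics/wrist0.png

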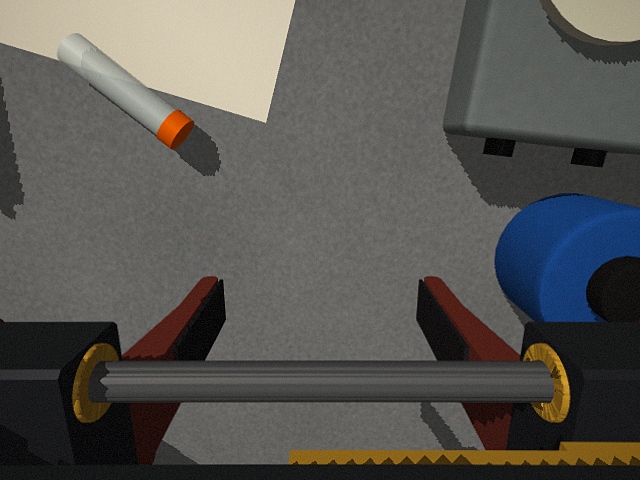

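Run:
```python
from h import *
top=cv2.imread('pics/top0.png'); side=cv2.imread('pics/side0.png')
def blobs(im,lo,hi,amin):
    m=cv2.inRange(cv2.cvtColor(im,cv2.COLOR_BGR2HSV),lo,hi)
    n,l,s,c=cv2.connectedComponentsWithStats(m)
    return [(s[i],c[i].round(1),l==i) for i in range(1,n) if s[i,4]>amin]
for nm,im in(('top',top),('side',side)):
    print(nm)
    for s,c,_ in blobs(im,(33,100,30),(50,255,255),150):
        u,v=s[0]+s[2]/2-.5,s[1]+s[3]/2-.5
        p=onz(nm,u,v,32); print(s,c,p.round(),np.hypot(*p[:2]).round())
    for nme,lo,hi in(('yel',(20,150,80),(30,255,255)),):
      for s,c,_ in blobs(im,lo,hi,150): print(nme,s,onz(nm,s[0]+s[2]/2-.5,s[1]+s[3]/2-.5,32).round())
cv2.imwrite('pics/c1.png',cv2.resize(top[150:330,150:330],None,fx=3.3,fy=3.3,interpolation=cv2.INTER_CUBIC))
cv2.imwrite('pics/c2.png',cv2.resize(side[120:360,180:380],None,fx=2.5,fy=2.5,interpolation=cv2.INTER_CUBIC))
cv2.imwrite('pics/c3.png',cv2.resize(top[180:340,330:540],None,fx=3,fy=3,interpolation=cv2.INTER_CUBIC))
```

```text
top
[480 233  30  28 652] [494.5 246.8] [ 529. -365.   32.] 643.0
[341 246  28  28 583] [354.3 259.5] [508. -51.  32.] 510.0
[336 301  28  28 614] [349.6 314.5] [388. -35.  32.] 389.0
yel [467 280  30  27 642] [ 427. -329.   32.]
side
[381 141  22  23 403] [391.2 151.6] [ 528. -365.   32.] 642.0
[332 216  24  21 315] [344.7 224.6] [508. -53.  32.] 511.0
[372 239  25  26 523] [383.9 251.4] [387. -33.  32.] 389.0
yel [446  51  76  30 764] [ 459. -920.   32.]
yel [408 162  23  22 312] [ 428. -328.   32.]
```

View pics/c1.png

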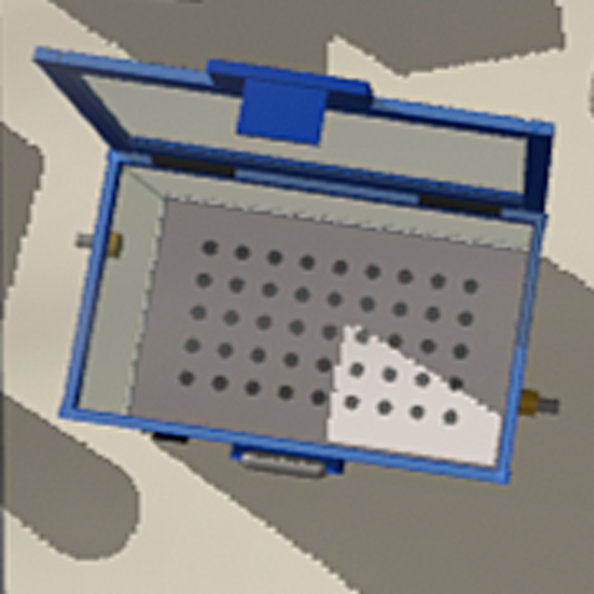

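View pics/c2.png

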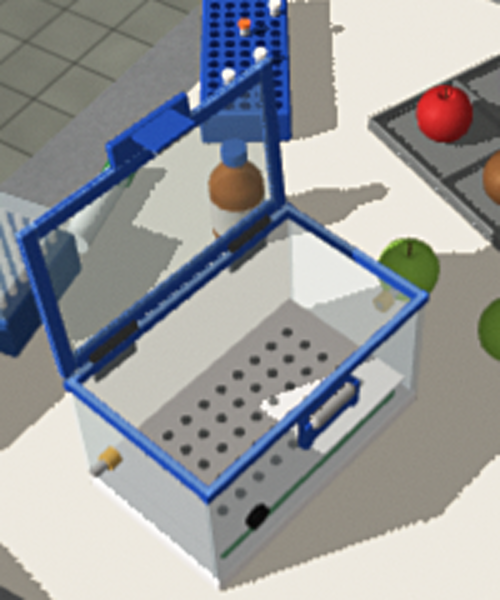

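View pics/c3.png

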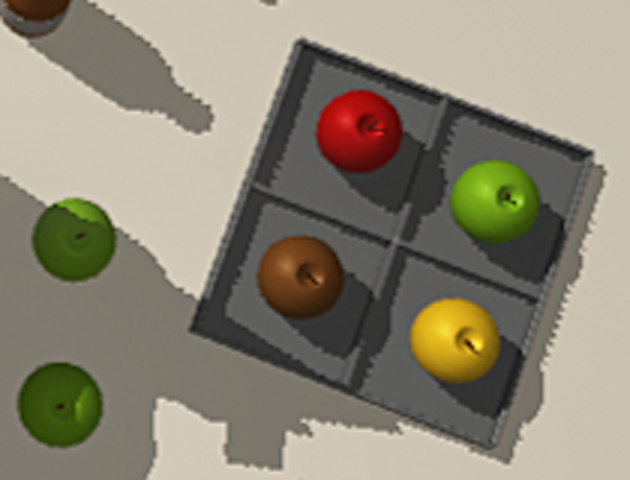

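Run:
```python
from h import *
top=cv2.imread('pics/top0.png'); side=cv2.imread('pics/side0.png')
cs=[(62,415),(508,482),(545,215),(110,152)]
P=[onz('top',150+(u+.5)/3.3-.5,150+(v+.5)/3.3-.5,155) for u,v in cs]
cs2=[(210,498),(428,296),(283,208),(68,382)]
P2=[onz('side',180+(u+.5)/2.5-.5,120+(v+.5)/2.5-.5,155) for u,v in cs2]
for Q in(P,P2):
    Q=np.array(Q);print(Q.round(1).tolist(),Q.mean(0).round(1),np.linalg.norm(Q-np.roll(Q,-1,0),axis=1).round(), np.degrees(np.arctan2(*((Q[0]-Q[1])[:2]))).round(1),np.degrees(np.arctan2(*((Q[3]-Q[2])[:2]))).round(1))
C=(np.mean(P,0)+np.mean(P2,0))/2
# lid tip corners: triangulate
def tri(a,b):
    o1,d1=ray('top',150+(a[0]+.5)/3.3-.5,150+(a[1]+.5)/3.3-.5); o2,d2=ray('side',180+(b[0]+.5)/2.5-.5,120+(b[1]+.5)/2.5-.5)
    s=np.linalg.lstsq(np.c_[d1,-d2],o2-o1,rcond=None)[0]; p,q=o1+s[0]*d1,o2+s[1]*d2
    return ((p+q)/2).round(1),np.linalg.norm(p-q).round(1)
print('hole',tri((210,247),(168,435)),tri((471,286),(287,332)),tri((210,247),(185,420)))
print('lid',tri((37,50),(22,237)),tri((550,128),(268,57)))
m=side[215:330,225:330]; cv2.imwrite('pics/c4.png',cv2.resize(m,None,fx=6,fy=5.2,interpolation=cv2.INTER_CUBIC))
```

```text
[[477.1, 322.7, 155.0], [431.7, 63.1, 155.0], [589.3, 37.6, 155.0], [633.0, 296.4, 155.0]] [532.8 179.9 155. ] [264. 160. 262. 158.] 9.9 9.6
[[474.4, 324.0, 155.0], [430.5, 66.4, 155.0], [590.4, 44.6, 155.0], [631.7, 295.9, 155.0]] [531.8 182.7 155. ] [261. 161. 255. 160.] 9.7 9.3
hole (array([582.6, 251.9,  64.7]), np.float64(11.8)) (array([561.9,  85.9,  39.6]), np.float64(0.6)) (array([574. , 245.1,  87.6]), np.float64(22.7))
lid (array([650.3, 291.2, 311.7]), np.float64(3.4)) (array([605.6,  37.3, 316.6]), np.float64(0.7))
```

View pics/c4.png

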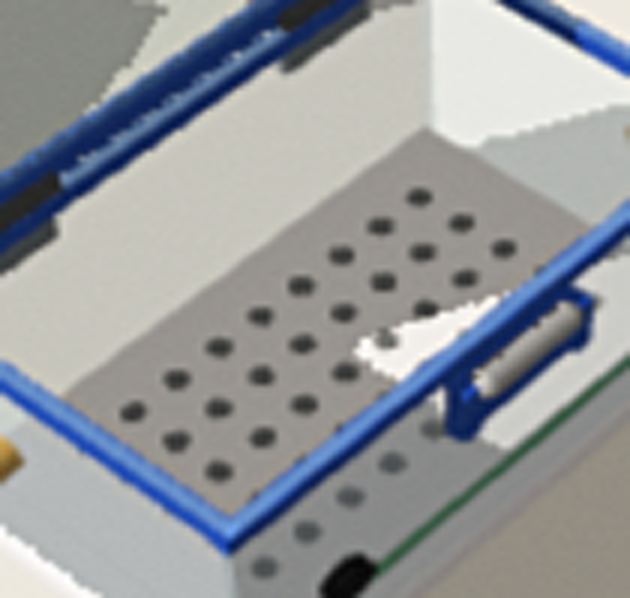

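Run:
```python
from h import *
o=ctrl.get_obs(); R=cv2.Rodrigues(o['orientation'])[0]
print(R.round(3)); print('jaw yaw',np.degrees(np.arctan2(R[1,1],R[0,1])))
print(np.array(calibration('wrist')['T_tool_cam']).round(2), ctrl.hold_point_z)
def tri(a,b):
    o1,d1=ray('top',150+(a[0]+.5)/3.3-.5,150+(a[1]+.5)/3.3-.5); o2,d2=ray('side',*b)
    s=np.linalg.lstsq(np.c_[d1,-d2],o2-o1,rcond=None)[0]; p,q=o1+s[0]*d1,o2+s[1]*d2
    return ((p+q)/2).round(1),np.linalg.norm(p-q).round(1)
f=lambda u,v:(225+(u+.5)/6-.5,215+(v+.5)/5.2-.5)
for a,b in(((471,286),(420,197)),((243,253),(133,412)),((465,319),(462,222)),((460,352),(504,248)),((340,267),(260,316))): print(tri(a,f(*b)))
a=onz('top',494.5,246.5,32);y=onz('top',481.5,293,32);print(a,y)
```

```text
[[-0.     0.307 -0.952]
 [ 0.001 -0.952 -0.307]
 [-1.    -0.001 -0.   ]]
jaw yaw -72.13723763935232
[[   0.      0.27   -0.96 -162.47]
 [   1.      0.      0.     -0.24]
 [   0.     -0.96   -0.27  -72.65]
 [   0.      0.      0.      1.  ]] 18.700000000000003
(array([561.8,  85.8,  39.7]), np.float64(0.4))
(array([587.9, 237.9,  39.7]), np.float64(1.5))
(array([539.6,  90.2,  41.2]), np.float64(0.5))
(array([517.9,  94. ,  41.3]), np.float64(1.0))
(array([576.7, 173.1,  40.4]), np.float64(1.0))
[ 529.32702994 -365.46591659   32.        ] [ 426.94344623 -328.99945013   32.        ]
```

>>> {"api": "move_arm", "payload": {
  "rows": [
    [60,40,-15,0.03,-1],
    [115,78,-30,0.05,-1],
    [170,115,-45,0.08,-1],
    [225,153,-60,0.1,-1],
    [280,190,-80,0.12,-1],
    [320,217,-95,0.13,-1],
    [337,229,-102,0.13,-1],
    [337,229,-102,0.13,-1],
    [337,229,-102,0.13,-1]
  ]
}}

```text
t: 1.27
ee_pos: [528.1, -365.5, 119.9]
orientation: [1.976, 0.446, -1.978]
ft_force: [0.1, -0.1, -0.3]
width: 87.9
```

Run:
```python
from h import *
o=ctrl.get_obs(); print(o['ee_pos'],o['ft_force'],o['t'],o['qpos'])
cv2.imwrite('pics/top1.png',get_image('top')[150:350,380:580].repeat(3,0).repeat(3,1)); cv2.imwrite('pics/w1.png',get_image('wrist'))
```

```text
[ 528.10396433 -365.53280918  119.89991356] [ 0.13770112 -0.09447388 -0.34185986] 1.275 [-6.24120072e-01  5.72009369e-01  1.65223776e+00  3.79850565e-04
  9.19136022e-01  5.04212085e-01]
```

View pics/w1.png

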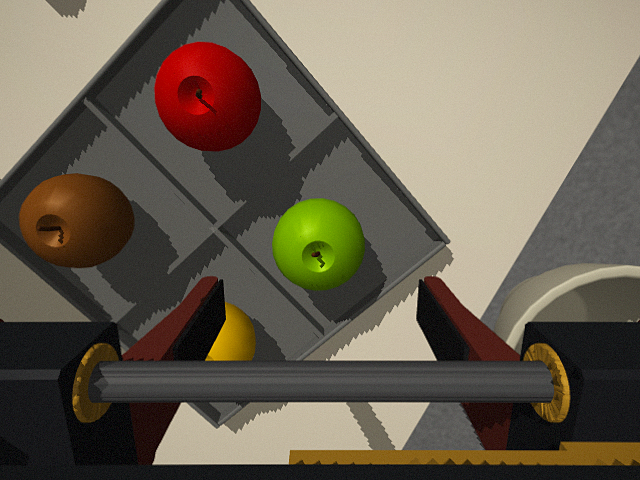

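The wrist view shows the green apple at (318,245), centred between the fingers (midline about 320). It is the tray apple, 643 mm from the base. The other two green ones, at top pixels (354,260) and (350,315), are 510 and 389 mm away on the bench. The jaws run along the compartment diagonal, so I'm descending.

>>> {"api": "move_arm", "payload": {
  "rows": [
    [0,0,-40,0,-1],
    [0,0,-75,0,-1],
    [0,0,-95,0,-1],
    [0,0,-107,0,-1],
    [0,0,-107,0,-1],
    [0,0,-107,0,-1],
    [0,0,-107,0,0.2],
    [0,0,-107,0,0.5],
    [0,0,-107,0,1],
    [0,0,-107,0,1],
    [0,0,-107,0,1],
    [0,0,-107,0,1]
  ]
}}

```text
t: 2.88
ee_pos: [527.8, -366.3, 13.8]
orientation: [1.978, 0.444, -1.978]
ft_force: [-1.0, 2.1, 6.0]
width: 60.7
```

>>> {"api": "move_arm", "payload": {
  "rows": [
    [0,0,0,0,1],
    [0,0,0,0,1],
    [0,0,10,0,1],
    [0,0,30,0,1]
  ]
}}

```text
t: 3.38
ee_pos: [527.2, -366.0, 43.8]
orientation: [1.977, 0.445, -1.98]
ft_force: [0.7, -1.0, -0.6]
width: 61.1
```

Run:
```python
from h import *
o=ctrl.get_obs(); print(o['ee_pos'],o['ft_force'],o['t'],o['width'])
cv2.imwrite('pics/s2.png',get_image('side')[80:280,280:540].repeat(3,0).repeat(3,1)); cv2.imwrite('pics/w2.png',get_image('wrist'))
```

```text
[ 527.21109925 -366.00295082   43.81479025] [ 0.71739865 -1.03233101 -0.64047421] 3.375 61.137301930454484
```

View pics/w2.png

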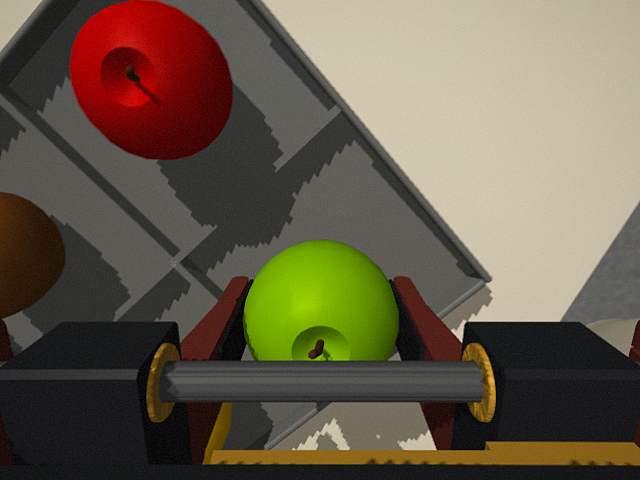

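View pics/s2.png

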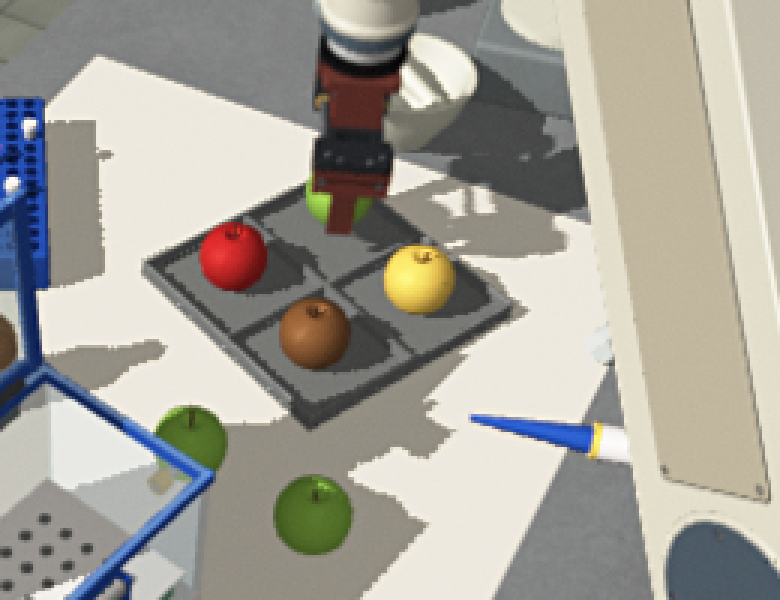

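>>> {"api": "move_arm", "payload": {
  "rows": [
    [0,0,25,0,1],
    [0,0,60,0.1,1],
    [0,0,100,0.25,1],
    [0,10,140,0.42,1],
    [0,30,165,0.59,1],
    [0,60,176,0.76,1],
    [0,95,176,0.93,1],
    [0,130,176,1.1,1],
    [0,165,176,1.26,1],
    [0,195,176,1.38,1],
    [0,215,176,1.46,1],
    [0,220,176,1.5,1]
  ]
}}

```text
t: 4.97
ee_pos: [529.4, -146.6, 223.1]
orientation: [0.934, 1.362, -0.927]
ft_force: [0.4, 0.2, -1.2]
width: 61.0
```

>>> {"api": "move_arm", "payload": {
  "rows": [
    [0,15,0,0.12,1],
    [0,40,0,0.28,1],
    [0,75,0,0.44,1],
    [0,110,0,0.6,1],
    [0,150,0,0.76,1],
    [0,190,0,0.9,1],
    [0,230,0,1.0,1],
    [1,265,0,1.03,1],
    [2,295,0,1.03,1],
    [3,318,0,1.03,1],
    [3,328,0,1.03,1],
    [3,328,0,1.03,1]
  ]
}}

```text
t: 6.48
ee_pos: [532.5, 181.2, 223.0]
orientation: [0.135, 1.568, -0.129]
ft_force: [-1.0, -0.5, -1.1]
width: 60.7
```

Run:
```python
from h import *
o=ctrl.get_obs(); R=cv2.Rodrigues(o['orientation'])[0]
print('jaw yaw',np.degrees(np.arctan2(R[1,1],R[0,1])),R[:,0].round(3))
print(o['ee_pos'],o['ft_force'],o['t'],o['width'])
a=get_image('side'); b=get_image('top'); 
cv2.imwrite('pics/s3.png',np.hstack([cv2.resize(a[60:360,130:430],None,fx=1.3,fy=1.3),cv2.resize(b[100:340,120:360],(390,390))]));
```

```text
jaw yaw 80.37341304651837 [-0.001  0.004 -1.   ]
[532.49621374 181.19158149 223.02533401] [-1.00092647 -0.49046467 -1.06058893] 6.475 60.73764589134236
```

View pics/s3.png

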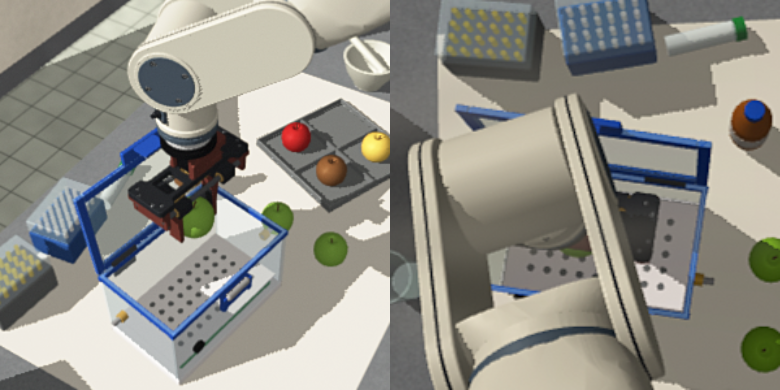

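>>> {"api": "move_arm", "payload": {
  "rows": [
    [-8,1,-5,0,1],
    [-10,2,-25,0,1],
    [-10,2,-50,0,1],
    [-10,2,-75,0,1],
    [-10,2,-97,0,1],
    [-10,2,-115,0,1],
    [-10,2,-130,0,1],
    [-10,2,-140,0,1],
    [-10,2,-148,0,1],
    [-10,2,-152,0,1],
    [-10,2,-152,0,1],
    [-10,2,-152,0,1]
  ]
}}

```text
t: 8.07
ee_pos: [522.7, 182.7, 71.4]
orientation: [0.136, 1.568, -0.13]
ft_force: [0.3, 0.2, -0.5]
width: 61.0
```

Run:
```python
from h import *
o=ctrl.get_obs(); print(o['ee_pos'],o['ft_force'],o['moment'],o['t'],o['width'])
a=get_image('side'); b=get_image('top'); 
cv2.imwrite('pics/s4.png',cv2.resize(a[170:360,170:370],None,fx=3,fy=3))
```

```text
[522.7056755  182.66502206  71.39218657] [ 0.32061421  0.20269359 -0.47480732] [ 0.04378977 -0.08492178  0.02032918] 8.075 61.00410447518544
```

View pics/s4.png

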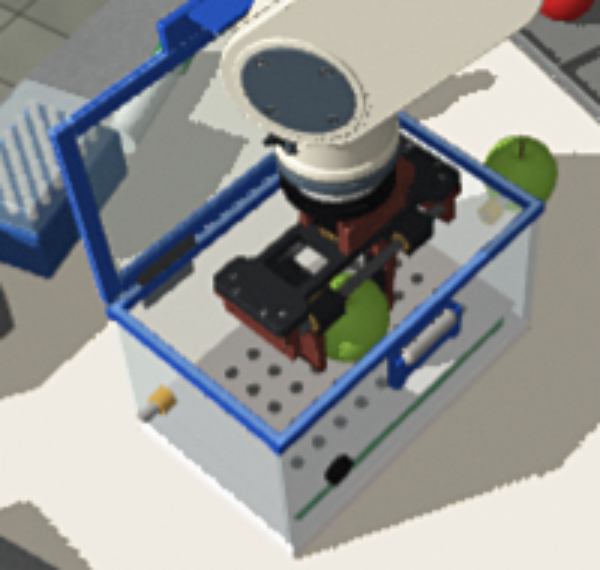

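>>> {"api": "move_arm", "payload": {
  "rows": [
    [0,0,-4,0,1],
    [0,0,-8,0,1],
    [0,0,-11,0,1],
    [0,0,-14,0,1],
    [0,0,-16,0,1],
    [0,0,-16,0,1]
  ]
}}

```text
t: 8.93
ee_pos: [522.6, 182.6, 55.2]
orientation: [0.135, 1.568, -0.13]
ft_force: [0.0, 0.2, -2.2]
width: 60.9
```

```bash
cat > f.py <<'E'
from h import *
o=ctrl.get_obs(); print(o['ee_pos'].round(1),o['ft_force'].round(2),o['t'],round(o['width'],2))
E
python3 f.py
```

```text
[522.6 182.6  55.2] [ 0.03  0.23 -2.16] 8.925 60.93
```

>>> {"api": "move_arm", "payload": {
  "rows": [
    [0,0,-1,0,1],
    [0,0,-2,0,1],
    [0,0,-2,0,1]
  ]
}}

```text
t: 9.3
ee_pos: [522.5, 182.6, 53.2]
orientation: [0.135, 1.568, -0.13]
ft_force: [-0.1, -1.0, -0.7]
width: 61.1
```

>>> {"api": "move_arm", "payload": {
  "rows": [
    [0,0,-1,0,1],
    [0,0,-1,0,1]
  ]
}}

```text
t: 9.55
ee_pos: [522.5, 182.6, 52.1]
orientation: [0.135, 1.568, -0.13]
ft_force: [0.0, 0.1, -1.3]
width: 60.8
```

>>> {"api": "move_arm", "payload": {
  "rows": [
    [0,0,-1,0,1],
    [0,0,-1,0,1]
  ]
}}

```text
t: 9.8
ee_pos: [522.4, 182.6, 51.0]
orientation: [0.135, 1.568, -0.13]
ft_force: [0.2, -0.4, -1.6]
width: 60.5
```

>>> {"api": "move_arm", "payload": {
  "rows": [
    [0,0,-1,0,1],
    [0,0,-1,0,1]
  ]
}}

```text
t: 10.05
ee_pos: [522.4, 182.6, 49.9]
orientation: [0.135, 1.569, -0.13]
ft_force: [-0.2, 0.2, -1.8]
width: 60.5
```

```bash
cat > f.py <<'E'
from h import *
L=[]
for i in range(6):
    o=ctrl.get_obs(); L.append(o['ft_force'][2]); get_image('top')
print(o['ee_pos'].round(1),np.mean(L).round(2),np.std(L).round(2),o['t'],round(o['width'],2))
E
python3 f.py
```

```text
[522.5 182.6  50. ] -1.36 0.4 10.3 60.9
```

>>> {"api": "move_arm", "payload": {
  "rows": [
    [0,0,-1,0,1],
    [0,0,-1,0,1]
  ]
}}

```text
t: 10.6
ee_pos: [522.5, 182.6, 49.0]
orientation: [0.135, 1.568, -0.13]
ft_force: [0.1, 0.1, -1.9]
width: 60.9
```

```bash
python3 f.py
```

```text
[522.5 182.6  49.1] -1.07 0.57 10.85 60.64
```

>>> {"api": "move_arm", "payload": {
  "rows": [
    [0,0,-1,0,1],
    [0,0,-1,0,1]
  ]
}}

```text
t: 11.15
ee_pos: [522.5, 182.6, 48.1]
orientation: [0.135, 1.568, -0.13]
ft_force: [0.5, -0.3, 0.1]
width: 60.7
```

```bash
python3 f.py
```

```text
[522.5 182.6  48.1] -0.24 0.5 11.4 60.78
```

>>> {"api": "move_arm", "payload": {
  "rows": [
    [0,0,-1,0,1],
    [0,0,-1,0,1]
  ]
}}

```text
t: 11.7
ee_pos: [522.5, 182.6, 47.1]
orientation: [0.135, 1.568, -0.13]
ft_force: [-0.6, 0.5, -0.1]
width: 61.1
```

```bash
python3 f.py
```

```text
[522.5 182.6  47.1] 0.28 0.3 11.95 60.7
```

>>> {"api": "move_arm", "payload": {
  "rows": [
    [0,0,0,0,-0.4],
    [0,0,0,0,-0.45],
    [0,0,0,0,-0.5],
    [0,0,0,0,-0.6],
    [0,0,0,0,-0.8],
    [0,0,0,0,-1],
    [0,0,0,0,-1],
    [0,0,0,0,-1]
  ]
}}

```text
t: 13.0
ee_pos: [522.5, 182.6, 47.1]
orientation: [0.135, 1.568, -0.13]
ft_force: [1.0, -0.4, -0.6]
width: 88.1
```

```bash
python3 f.py
python3 - <<'E'
from h import *
cv2.imwrite('pics/w5.png',get_image('wrist'))
E
```

```text
[522.5 182.6  47.1] -0.43 0.21 13.25 87.92
```

View pics/w5.png

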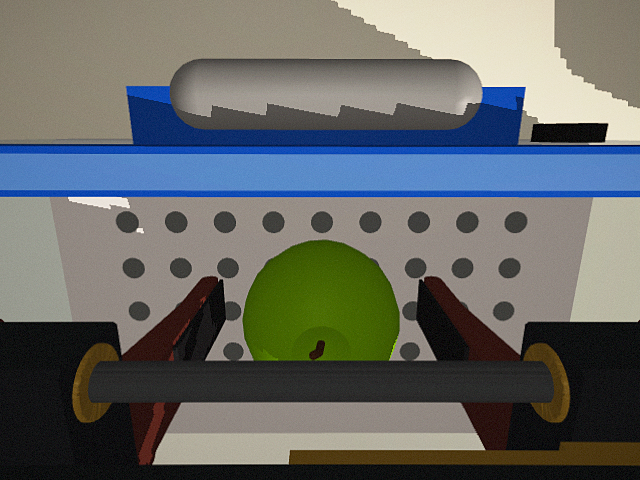

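The apple stands stem up at (320,320), clear of both fingers, on the plate. I'm retreating straight up.

>>> {"api": "move_arm", "payload": {
  "rows": [
    [0,0,8,0,-1],
    [0,0,25,0,-1],
    [0,0,55,0,-1],
    [0,0,95,0,-1],
    [0,0,140,0,-1],
    [0,0,185,0,-1],
    [0,0,230,0,-1],
    [0,0,275,0,-1],
    [0,0,310,0,0],
    [0,0,325,0,1],
    [0,0,325,0,1]
  ]
}}

```text
t: 14.72
ee_pos: [522.5, 182.6, 373.0]
orientation: [0.136, 1.567, -0.129]
ft_force: [-0.9, -0.2, -0.7]
width: 61.2
```

```bash
python3 f.py
python3 - <<'E'
from h import *
a=get_image('side')
cv2.imwrite('pics/s6.png',cv2.resize(a[60:360,130:430],None,fx=2,fy=2));
E
```

```text
[521.9 182.4 370.5] -0.6 0.17 14.975 41.27
```

View pics/s6.png

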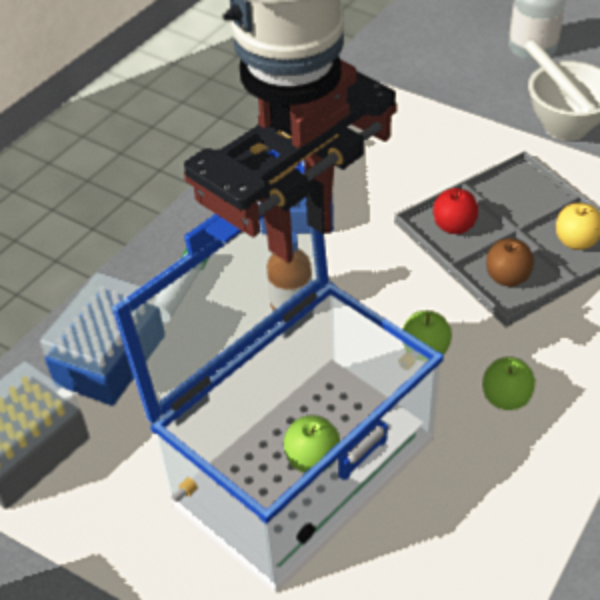

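>>> {"api": "move_arm", "payload": {
  "rows": [
    [10,-2,3,0,1],
    [35,-6,3,0,1],
    [65,-11,3,0,1],
    [95,-16,3,0,1],
    [125,-21,3,0,1],
    [144,-24,3,0,1],
    [149,-25,3,0,1],
    [149,-25,-5,0,1],
    [149,-25,-25,0,1],
    [149,-25,-50,0,1],
    [149,-25,-68,0,1],
    [149,-25,-72,0,1]
  ]
}}

```text
t: 16.58
ee_pos: [670.0, 157.4, 296.9]
orientation: [0.134, 1.573, -0.131]
ft_force: [-0.1, 0.5, -0.3]
width: 0.5
```

```bash
python3 f.py
python3 - <<'E'
from h import *
a=get_image('side')
b=get_image('top')
cv2.imwrite('pics/s7.png',np.hstack([cv2.resize(a[60:360,130:430],None,fx=1.3,fy=1.3),cv2.resize(b[100:340,120:360],(390,390))]));
E
```

```text
[671.7 157.6 300. ] -0.2 0.36 16.825 0.4
```

View pics/s7.png

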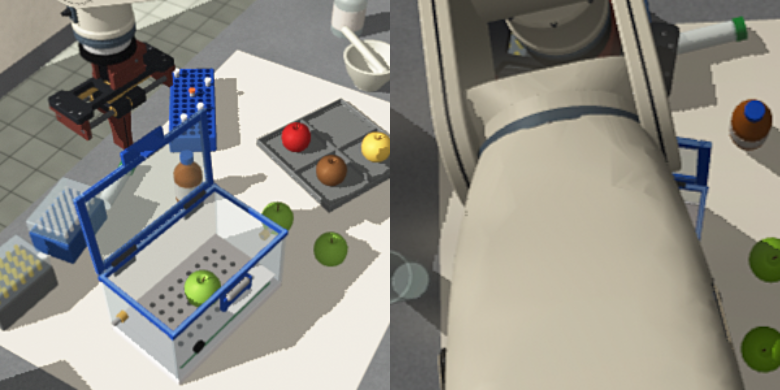

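>>> {"api": "move_arm", "payload": {
  "rows": [
    [-12,2,1,0,1],
    [-24,4,2,0,1],
    [-34,6,3,0,1],
    [-44,7,3,0,1],
    [-56,10,3,0,1],
    [-69,12,3,0,1],
    [-82,14,2,0,1],
    [-93,16,-1,0,1],
    [-103,18,-5,0,1],
    [-114,20,-9,0,1],
    [-124,21,-14,0,1],
    [-124,21,-14,0,1]
  ]
}}

```text
t: 18.48
ee_pos: [546.3, 178.6, 285.2]
orientation: [0.134, 1.57, -0.13]
ft_force: [0.1, 0.4, 0.1]
width: 0.8
```

```bash
python3 f.py
python3 - <<'E'
from h import *
a=get_image('side')
cv2.imwrite('pics/s8.png',cv2.resize(a[60:360,130:430],None,fx=2,fy=2));
E
```

```text
[547.7 178.5 285.8] 0.34 0.5 18.725 0.72
```

View pics/s8.png

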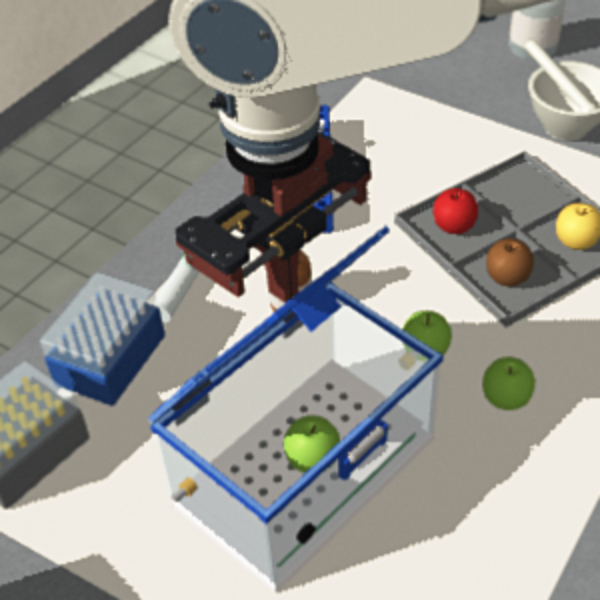

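>>> {"api": "move_arm", "payload": {
  "rows": [
    [-15,2,-11,0,1],
    [-30,5,-23,0,1],
    [-42,7,-37,0,1],
    [-54,9,-51,0,1],
    [-64,11,-63,0,1],
    [-73,12,-76,0,1],
    [-80,14,-87,0,1],
    [-86,15,-98,0,1],
    [-90,15,-106,0,1],
    [-90,15,-106,0,1]
  ]
}}

```text
t: 20.08
ee_pos: [456.9, 193.3, 179.0]
orientation: [0.135, 1.571, -0.131]
ft_force: [0.2, -1.0, 2.0]
width: 0.5
```

```bash
python3 f.py
python3 - <<'E'
from h import *
a=get_image('side')
cv2.imwrite('pics/s9.png',cv2.resize(a[60:360,130:430],None,fx=2,fy=2));
E
```

```text
[457.1 193.4 179.7] 1.29 0.51 20.325 0.47
```

View pics/s9.png

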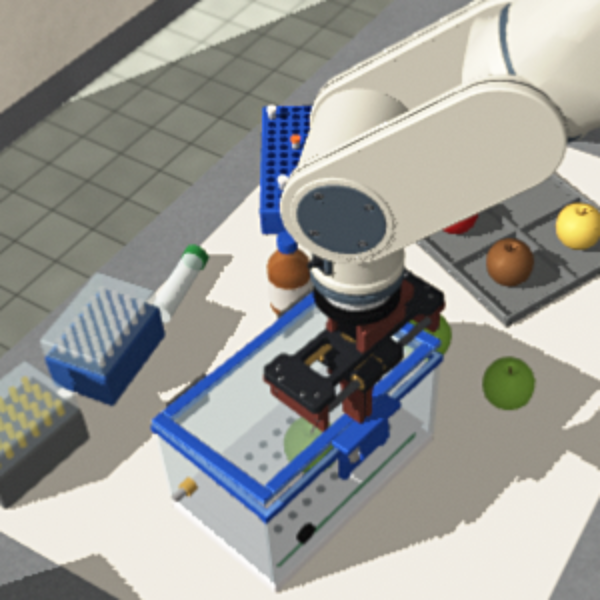

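>>> {"api": "move_arm", "payload": {
  "rows": [
    [-4,1,-2,0,1],
    [-8,1,-4,0,1],
    [-9,1,-6,0,1],
    [-9,1,-8,0,1],
    [-9,1,-10,0,1]
  ]
}}

```text
t: 21.05
ee_pos: [448.9, 194.9, 170.9]
orientation: [0.136, 1.568, -0.13]
ft_force: [0.1, -0.4, 10.4]
width: 0.2
```

>>> {"api": "move_arm", "payload": {
  "rows": [
    [0,0,-1,0,1],
    [0,0,-2,0,1]
  ]
}}

```text
t: 21.3
ee_pos: [448.8, 195.0, 169.6]
orientation: [0.136, 1.567, -0.129]
ft_force: [-1.2, -1.9, 8.4]
width: 0.4
```

>>> {"api": "move_arm", "payload": {
  "rows": [
    [0,0,-1,0,1],
    [0,0,-2,0,1]
  ]
}}

```text
t: 21.55
ee_pos: [448.6, 195.0, 168.0]
orientation: [0.136, 1.567, -0.129]
ft_force: [0.0, -1.3, 6.8]
width: 0.2
```

>>> {"api": "move_arm", "payload": {
  "rows": [
    [0,0,-1,0,1],
    [0,0,-2,0,1]
  ]
}}

```text
t: 21.8
ee_pos: [448.5, 195.0, 166.3]
orientation: [0.136, 1.567, -0.129]
ft_force: [0.0, -0.7, 4.2]
width: 0.5
```

>>> {"api": "move_arm", "payload": {
  "rows": [
    [0,0,-1,0,1],
    [0,0,-2,0,1],
    [0,0,-2,0,1]
  ]
}}

```text
t: 22.18
ee_pos: [448.3, 195.0, 164.0]
orientation: [0.136, 1.567, -0.129]
ft_force: [1.9, -0.2, 2.0]
width: 0.5
```

```bash
python3 f.py
```

```text
[448.2 195.  164. ] 1.27 0.43 22.425 0.57
```

>>> {"api": "move_arm", "payload": {
  "rows": [
    [0,0,-1,0,1],
    [0,0,-2,0,1],
    [0,0,-2,0,1]
  ]
}}

```text
t: 22.85
ee_pos: [448.2, 195.0, 163.0]
orientation: [0.136, 1.568, -0.129]
ft_force: [-3.0, -2.1, 13.1]
width: 0.2
```

>>> {"api": "move_arm", "payload": {
  "rows": [
    [0,0,-1,0,1],
    [0,0,-2,0,1],
    [0,0,-2,0,1]
  ]
}}

```text
t: 23.22
ee_pos: [448.2, 195.0, 162.8]
orientation: [0.136, 1.567, -0.129]
ft_force: [-6.7, -3.3, 22.9]
width: 0.6
```

The lid is on its hard stop: force rises steeply at z of about 163. I'm backing off upward.

>>> {"api": "move_arm", "payload": {
  "rows": [
    [0,0,2,0,1],
    [0,0,6,0,1],
    [0,0,20,0,1],
    [0,0,50,0,1],
    [0,0,95,0,1],
    [0,0,140,0,1],
    [0,0,180,0,1],
    [-20,-30,200,0,1],
    [-40,-90,200,0,1],
    [-50,-150,200,0,1],
    [-60,-210,200,0,1],
    [-60,-230,200,0,1]
  ]
}}

```text
t: 24.72
ee_pos: [387.2, -37.4, 363.6]
orientation: [0.138, 1.566, -0.132]
ft_force: [0.9, -0.1, -0.4]
width: 0.4
```

>>> {"api": "move_arm", "payload": {
  "rows": [
    [0,-50,0,0,1],
    [0,-100,0,0,1],
    [0,-150,0,0,1],
    [0,-150,0,0,1]
  ]
}}

```text
t: 25.22
ee_pos: [386.8, -189.8, 364.0]
orientation: [0.141, 1.566, -0.136]
ft_force: [0.1, 0.5, -0.3]
width: 0.3
```

```bash
python3 f.py
python3 - <<'E'
from h import *
a=get_image('side')
b=get_image('top')
cv2.imwrite('pics/s10.png',np.hstack([cv2.resize(a[60:360,130:430],None,fx=1.33,fy=1.33),cv2.resize(b[130:330,140:340],(399,399))])); cv2.imwrite('pics/t10.png',b)
E
```

```text
[ 387.1 -186.3  363.8] -0.05 0.41 25.475 0.4
```

View pics/s10.png

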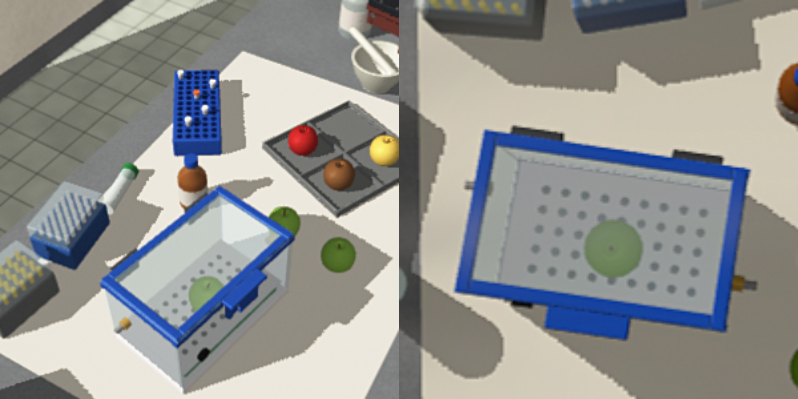

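View pics/t10.png

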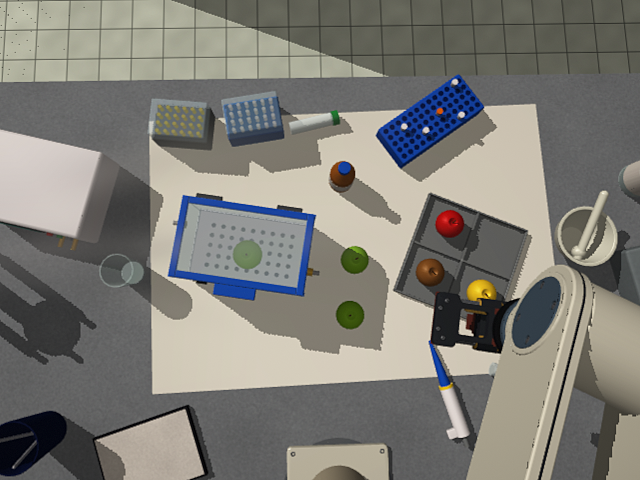

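The lid is shut and stays shut with nothing touching it, and the apple sits under it at top pixel (247,254). The bottle, beaker and other apples are unchanged, so I'm handing in.

```bash
python3 -c "
from workcell import ctrl
print(ctrl.close_job())"
```

```text
the job is handed in; nothing more can be done
None
```

The green apple is in the chamber, stem up and released on the floor plate, and the lid is pressed shut. I handed the job in at about 25.5 s, and no verdict is reported.

- **Which apple:** I took the green apple in the tray, 643 mm from the base. The two look-alikes on the bench were 510 and 389 mm away.
- **Lowering:** The two camera views put the plate at about 40 mm. I lowered the apple in 1 mm steps until the averaged vertical force rose from -1.4 to +0.3 N. That is about 1.6 N on the plate, slightly more than the apple's weight. Then I opened the fingers, and the wrist view showed the apple clear of both.
- **Lid:** I pushed it over from behind and pressed it down at the tab. The force peaked at about 10 N, then dropped to about 1–2 N by 164 mm (the click). It then rose to 23 N against the hard stop at 163 mm, where the lid is fully shut.
- **Last checks:** After I retreated, the pictures showed the lid staying shut by itself and the apple standing under it. The red, yellow and brown apples, the bottle and the beaker looked unmoved in the top view, though the gripper partly hid the yellow apple. The force reading was about 0 N.
- **Limits of the checks:** The lid angle is not reported, so "latched" rests on the force pattern and the pictures. Single force readings scattered by 0.5–1 N, and one showed an unexplained 6 N while I was gripping the apple in the tray; it was gone after lifting.

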